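# Close the transport jaw on the bench meter

### The job

The lab is being moved: secure the white bench meter that stands in one of the two transport cradles. Hold down the lock tab on top of that cradle's sliding jaw and, keeping it pressed, slide the jaw up to the meter until the meter stands snugly between the jaw and the cradle's end plate; then let go so that the jaw locks. Leave the empty cradle's jaw where it is.

Things in the scene. Friction and masses are not known exactly. Their poses are not given: they have to be found in the camera images.
- cradle_jaw (a joint): Travel (m) of the sliding jaw, an aluminium bridge 130 mm wide, 75 mm long on two steel rails, in the cradle that holds the meter. 0 = fully open; 0.140 = end stop, closed up on the meter (2.5 mm play left). Starts at 0 to 0.065. A pawl in a rack (10 mm steps) locks it fast until its tab is pressed; then it slides freely (under 2 N). When the tab is let up it locks in the nearest step.
- cradle_tab_top (a point): Centre of the top of that jaw's lock tab, a black ribbed plate 46 (x) by 48 mm (y), 80 mm above the bench. Its own +y is the closing direction, z up. Presses straight down 12 mm, to flush with the jaw: gives at 3 N, jaw free from 6 mm, 5 N at full depth, springs back. Along y, 25 mm either side, stand the jaw plate (+y, top 100 mm above bench; its face 38 mm from here) and a lip (-y, 89 mm).
- meter_mid (a point): Centre of the bench meter, a white box 75 mm (x) by 100 mm along the slide (y) by 90 mm high with dark display and black knobs, under 1 kg, standing loose on the cradle's base (12 mm above the bench) between the jaw and the fixed upright end plate, 2 to 10 mm from the plate. The jaw may push it along. Its axes are those of the cradle.
- spare_tab_top (a point): Centre of the top of the lock tab of the other, empty cradle: same make, size and axes, to be left alone. The two cradles (340 mm along y by 130 mm, grey base) lie fixed side by side on the bench, one left, one right, either way round, each turned up to 17 degrees.
There are look-alikes about, which are no part of the job. Leave any purple or yellow look-alike of the part that bears meter_mid alone.

How it is judged:
At the end, for the whole second after the job is handed in: The jaw of the cradle with the meter has travelled to within 18 mm of its end stop (joint above 0.122) and is at rest; the meter stands upright (within 6 degrees), still in the cradle between the jaw and the end plate, within 20 mm of the cradle's centre line (value of joint cradle_jaw above 0.122 m and velocity of joint cradle_jaw below 0.01 m/s and angle between meter_mid's own z axis and vertical below 0.1 rad and y of meter_mid in the frame of cradle_tab_top between 0.08 and 0.11 m and x of meter_mid in the frame of cradle_tab_top between -0.02 and 0.02 m); the robot touches nothing.
It fails at once if the empty cradle's jaw is shifted by more than 25 mm (distance of spare_tab_top from where it was at the start of the episode above 0.025 m).
It also fails if it takes over 32 s, if anything falls off the work surface, if the arm or the gripper's body presses on something with over 40 N, if the wrist force passes 120 N, or if a joint passes its speed limit or range.

### The arm

A 6-joint arm with a two-finger parallel gripper is mounted at the origin on the work surface. World frame = base frame: x ahead of the robot, y to its left, z up, the work surface at z = 0. Lengths are in m, angles in rad, forces in N, time in s.
With the tool pointing down it reaches from about 0.3 to 0.875 m from the base axis. Payload 6.4 kg.
Tool frame: the origin (TCP) lies midway between the tips of the shut fingers; the grasp point (between the pads) lies ctrl.grip_point_offset behind it (ctrl.grip_point_offset is the distance from the TCP to the grasp point, in m); z points along the fingers, y is the direction in which the jaws open and shut (so a half turn about z gives the same grasp; the last joint's range is limited). The gripper opens to 85 mm and grips with 20 to 120 N. Pads are 22 mm wide; open, the fingers measure 114 mm over their backs; the gripper's body (76 mm by 85 mm) begins 54 mm behind the grasp point. The pads swing forward as they close: fully open they stand 13 mm farther back than shut.
Start: joints at [1.025, 0.181, 1.607, -0, 1.354, -0.206], TCP at [0.192, 0.542, 0.204] pointing down, gripper open.
Joint ranges: [-2.99, 2.99], [-0.89, 2.07], [0.3, 2.58], [-1.14, 4.28], [0, 2.63], [-3.12, 3.12]. Speed limits (rad/s): [2.57, 2.57, 3.01, 3.14, 3.14, 3.14].

### API

Orientations are given as a unit quaternion [w, x, y, z].
In Python, from bench import ctrl, viewer gives the robot as it stands.
- The arm moves only by the shell command python3 -m handwheel 'ROWS' [OPENING]. ROWS is JSON, a list of rows, each an object with "travel": the shift along the tool's x, y, z as a fraction of full scale, a list of three; "dr": the turn, a rotation vector about the tool's x, y, z as a fraction of full scale, a list of three. A call has 1 to 20 rows; each row shifts and turns the pose as measured when the row begins, along the tool's axes as they then stand; what a row does not reach is not made up. Full scale, the value 1, is 150 mm for a shift and 30 degrees for a turn. A row lasts 1/12 s, in which the tool goes at most 41.7 mm and 7.16 degrees, less where a joint would pass 70% of its speed; a pose out of reach is approached as far as the arm can. A call with a number of a shift or a turn outside -1 to 1 is refused whole. A call with a gripper value outside its range is refused whole. OPENING is the opening, from -1 (shut) to 1 (fully open), set as the call begins (- or left out, the last holds). The fingers move at their own pace and stop on an object; the grip force is fixed at half the most. Time passes only in rows, so rows that do not move let the fingers close. It gives the time, the measured TCP pose, the force and the opening at its end, in the units of the state.
- ctrl.get_obs(): the state, without advancing time (a new reading comes with each control period).
- viewer.camera(name): name is "scene" or "side" or "wrist"; returns the picture (400x640x3 uint8, red, green, blue); there is no depth.
- viewer.get_calibration(name): a dict with "camera_matrix" (3x3 intrinsics, pixels), "R" (3x3) and "t" (3): a world point X has camera coordinates R X + t. Camera axes: x right, y down, z forward; pixel columns grow to the right and rows downward; lengths in m; the calibration is good to about 2 mm. A picture is of the moment at which its call begins: read the wrist's pose just before it. get_calibration takes no time and is no camera call; for the wrist camera it gives the pose at the moment of the call.
- ctrl.hand_in(): hands the job in, once; it reports no verdict.
The state is a dict: "time_s": time; "q": joint angles; "dq": joint speeds; "joint_efforts": joint torques, N m; "eef_pos": TCP position; "eef_rot": TCP orientation; "wrist_force": force on the tool from outside, world axes, zero at the start; "torque": the same for the moment, N m; "opening": opening from 0.0 (shut) to 1.0 (fully open).
Only numpy, scipy, OpenCV 4.12 (cv2) and the standard library are available. Lean on these libraries where they do the work, as an engineer would, in place of code of your own. Each camera call takes 0.05 s, during which the arm holds its last target. There are 200 camera calls.

## Working session

There is one attempt and no reset: what is moved stays moved. The work goes in short steps, Python scripts to look and compute and a shell command to move; the robot and the scene stay as the last step left them, time stands still between calls to the robot, and variables do not carry over. Pictures are saved under pics/ and viewed, about 8 in all and at most 12, crops included, and the job is handed in when it is done.

```bash
mkdir -p pics
python3 - <<'E'
from bench import ctrl, viewer
import cv2
for n in("scene","side"):
    im=viewer.camera(n); cv2.imwrite(f"pics/{n}0.png",im[:,:,::-1])
    c=viewer.get_calibration(n); print(n,c)
o=ctrl.get_obs(); print(o["time_s"],o["eef_pos"],o["eef_rot"],ctrl.grip_point_offset)
E
```

```text
scene {'camera_matrix': array([[398.3253801 ,   0.        , 316.16034636],
       [  0.        , 398.3253801 , 200.98743146],
       [  0.        ,   0.        ,   1.        ]]), 'R': array([[-0.6891791 ,  0.72450397, -0.0112327 ],
       [ 0.56234209,  0.52501912, -0.63884764],
       [-0.45695026, -0.44659706, -0.76925128]]), 't': array([ 0.35301953, -0.20503378,  1.22045083])}
side {'camera_matrix': array([[435.35723642,   0.        , 309.67998517],
       [  0.        , 435.35723642, 208.75645838],
       [  0.        ,   0.        ,   1.        ]]), 'R': array([[ 9.50255362e-01, -3.11471427e-01,  5.45270222e-04],
       [-2.16103840e-01, -6.60561012e-01, -7.18998108e-01],
       [ 2.24307551e-01,  6.83113972e-01, -6.95011815e-01]]), 't': array([-0.47268726,  0.14417141,  0.93142594])}
0.1 [0.19135452 0.5416584  0.20347465] [-2.81100259e-04  1.69080558e-01  9.85601919e-01 -7.37463276e-04] 0.0187
```

View pics/scene0.png

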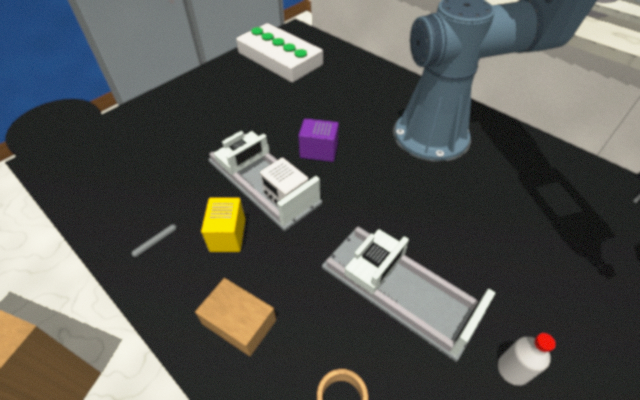

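View pics/side0.png

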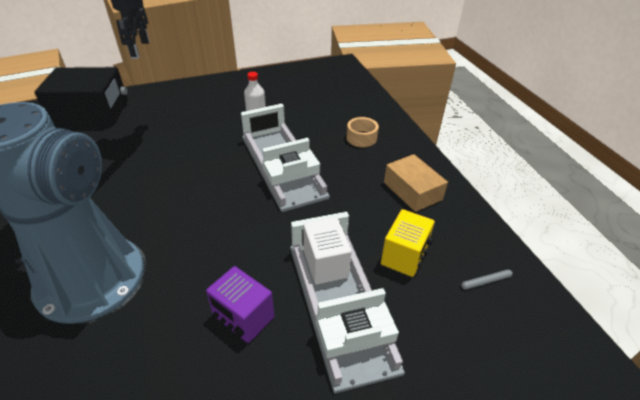

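The white meter, at scene (285,178) and side (327,250), stands in the cradle whose jaw tab is at side (356,320). The other cradle, tab at side (290,158) and scene (378,255), is empty. The purple and yellow boxes are decoys. I'll confirm this in one enlarged crop.

Run:
```python
import cv2,numpy as np
a=cv2.imread("pics/side0.png")[205:395,270:420]; b=cv2.imread("pics/scene0.png")[120:235,200:330]
a=cv2.resize(a,None,fx=3,fy=3,interpolation=cv2.INTER_CUBIC); b=cv2.resize(b,None,fx=2.6,fy=2.6,interpolation=cv2.INTER_CUBIC)
c=np.zeros((570,450+338,3),np.uint8); c[:,:450]=a; c[:b.shape[0],450:450+b.shape[1]]=b
cv2.imwrite("pics/crop.png",c)
```

```text
(no output)
```

View pics/crop.png

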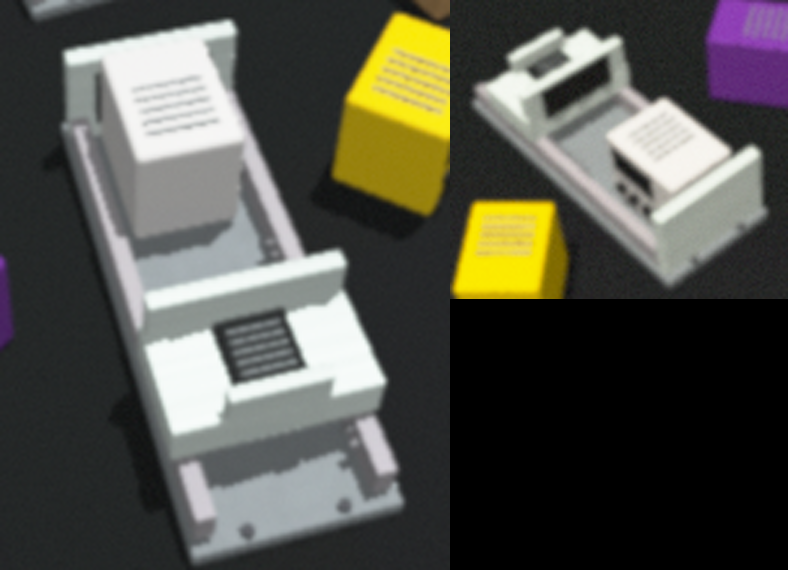

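The crop confirms it. The white meter stands in this cradle, with the black ribbed tab visible at crop (260,347) behind the lip. The yellow and purple boxes lie outside.

```bash
cat > h.py <<'E'
from bench import ctrl, viewer
import numpy as np, cv2
from scipy.spatial.transform import Rotation as Ro
def cal(n): c=viewer.get_calibration(n); return [np.array(c[k]) for k in("camera_matrix","R","t")]
def plane(n,p,z,c=None):
    K,R,t=c or cal(n); o=-R.T@t; d=R.T@np.linalg.solve(K,[*p,1]); return o+d*(z-o[2])/d[2]
def tri(n1,p1,n2,p2):
    P=[cal(n) for n in(n1,n2)]; M=[K@np.c_[R,t] for K,R,t in P]
    X=cv2.triangulatePoints(M[0],M[1],np.array(p1,float),np.array(p2,float)).ravel(); return X[:3]/X[3]
def pose():
    o=ctrl.get_obs(); q=o["eef_rot"]; return o["eef_pos"],Ro.from_quat([q[1],q[2],q[3],q[0]]),o
E
python3 - <<'E'
from h import *
np.set_printoptions(precision=4,suppress=True)
S=lambda x,y:(270+x/3,205+y/3)
C=lambda x,y:(200+(x-450)/2.6,120+y/2.6)
for a,b in (((344,252),(540,95)),((145,296),(620,42)),((66,52),(758,150)),((235,22),(655,222))): print(tri("side",S(*a),"scene",C(*b)))
for p in((215,325),(286,310),(306,367),(234,384),(260,347)): print("tab",plane("side",S(*p),.08))
print("plate",plane("side",S(143,296),.1),plane("side",S(344,252),.1))
a,b=plane("side",S(190,560),.0),plane("side",S(402,505),.0);print("base",a,b,np.degrees(np.arctan2(*(b-a)[1::-1])))
p,r,o=pose();print(p,r.as_matrix())
E
```

```text
[ 0.5377 -0.2816  0.0966]
[ 0.4211 -0.2773  0.0957]
[ 0.434  -0.068   0.0936]
[ 0.5591 -0.076   0.092 ]
tab [ 0.4588 -0.3002  0.08  ]
tab [ 0.5029 -0.3038  0.08  ]
tab [ 0.4986 -0.3427  0.08  ]
tab [ 0.4551 -0.3399  0.08  ]
tab [ 0.4784 -0.3223  0.08  ]
plate [ 0.4202 -0.2804  0.1   ] [ 0.5454 -0.2886  0.1   ]
base [ 0.4109 -0.3954  0.    ] [ 0.5422 -0.4039  0.    ] -3.6919108458477417
[0.1914 0.5417 0.2035] [[-0.9428  0.3333 -0.0008]
 [ 0.3333  0.9428 -0.0014]
 [ 0.0003 -0.0015 -1.    ]]
```

```bash
python3 -m handwheel '[{"travel":[-0.16,-0.205,0],"dr":[0,0,0]},{"travel":[-0.16,-0.205,0],"dr":[0,0,0]},{"travel":[-0.16,-0.205,0],"dr":[0,0,0]},{"travel":[-0.16,-0.205,0],"dr":[0,0,0]},{"travel":[-0.16,-0.205,0],"dr":[0,0,0]},{"travel":[-0.16,-0.205,0],"dr":[0,0,0]},{"travel":[-0.16,-0.205,0],"dr":[0,0,0]},{"travel":[-0.16,-0.205,0],"dr":[0,0,0]},{"travel":[-0.16,-0.205,0],"dr":[0,0,0]},{"travel":[-0.16,-0.205,0],"dr":[0,0,0]},{"travel":[-0.16,-0.205,0],"dr":[0,0,0]},{"travel":[-0.16,-0.205,0],"dr":[0,0,0]},{"travel":[-0.16,-0.205,0],"dr":[0,0,0]},{"travel":[-0.16,-0.205,0],"dr":[0,0,0]},{"travel":[-0.16,-0.205,0],"dr":[0,0,0]},{"travel":[-0.16,-0.205,0],"dr":[0,0,0]},{"travel":[-0.16,-0.205,0],"dr":[0,0,0]},{"travel":[-0.16,-0.205,0],"dr":[0,0,0]},{"travel":[0,0,0],"dr":[0,0,0]}]' -1
cat > st.py <<'E'
from h import *
np.set_printoptions(precision=4,suppress=True)
p,r,o=pose(); m=r.as_matrix(); G=np.array([.4785,-.322,.13]); a=np.radians(-3.9)
print(o["time_s"],p,"F",o["wrist_force"],"open",o["opening"]); print("tilt",m[2])
yaw=np.degrees(np.arctan2(m[1,1],m[0,1])); print("to goal, tool axes fraction",m.T@(G-p)/.15,"turn about z frac",(yaw-86.1)/30)
E
python3 st.py
```

```text
time_s: 1.68
eef_pos: [0.4183, -0.1545, 0.1989]
eef_rot: [0.0, 0.165, 0.986, -0.004]
wrist_force: [-0.4, 0.8, 0.2]
opening: -0.003
1.6833 [ 0.4183 -0.1545  0.1989] F [-0.3827  0.7692  0.1517] open -0.002840481498830969
tilt [-0.0017 -0.0071 -1.    ]
to goal, tool axes fraction [-0.7424 -0.9215  0.4669] turn about z frac -0.5038322295644875
```

```bash
python3 -m handwheel '[{"travel":[-0.16,-0.2,0],"dr":[0,0,-0.17]},{"travel":[-0.16,-0.2,0],"dr":[0,0,-0.17]},{"travel":[-0.1,-0.2,0],"dr":[0,0,-0.17]},{"travel":[-0.1,-0.2,0],"dr":[0,0,0]},{"travel":[0,0,0],"dr":[0,0,0]},{"travel":[0,0,0],"dr":[0,0,0]}]'
python3 - <<'E'
from h import *
im=viewer.camera("wrist"); cv2.imwrite("pics/w1.png",im[:,:,::-1])
c=viewer.get_calibration("wrist"); np.savez("w1.npz",K=c["camera_matrix"],R=c["R"],t=c["t"])
E
python3 st.py
```

```text
time_s: 2.18
eef_pos: [0.4689, -0.2921, 0.1946]
eef_rot: [-0.003, 0.028, 1.0, -0.001]
wrist_force: [-0.5, -0.2, 0.2]
opening: 0.001
2.2333 [ 0.4688 -0.292   0.1946] F [ 0.3554 -0.2206 -0.2154] open -0.001618739370294093
tilt [ 0.0063 -0.0019 -1.    ]
to goal, tool axes fraction [-0.0787 -0.1949  0.4304] turn about z frac 0.021720832363238667
```

View pics/w1.png

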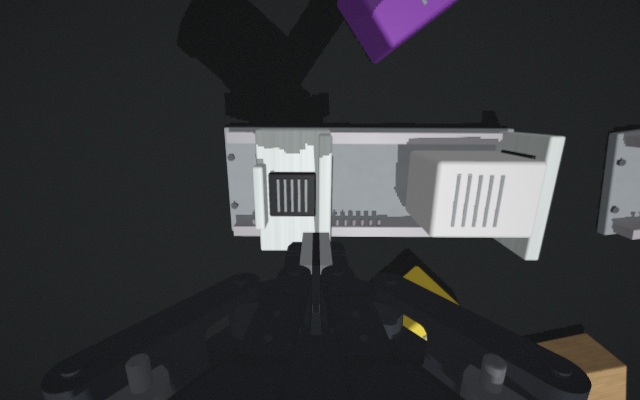

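The wrist view shows the black ribbed tab at about cols 270–316, rows 172–215. The jaw plate is to its right (cols 318–331), the lip to its left, and the white meter is at (480,195).

Run:
```python
from h import *
np.set_printoptions(precision=4,suppress=True)
d=np.load("w1.npz"); c=(d["K"],d["R"],d["t"]); print("cam",-c[1].T@c[2])
im=cv2.imread("pics/w1.png",0)[150:235,262:325]; k,l,s,ce=cv2.connectedComponentsWithStats((im<110).astype('uint8')*1)
m=cv2.morphologyEx((im<110).astype('uint8'),cv2.MORPH_CLOSE,np.ones((9,9)))
k,l,s,ce=cv2.connectedComponentsWithStats(m); print(s,ce+[262,150])
P=lambda u,v,z=.08:plane("",(u,v),z,c)
for u,v in((270,172),(316,172),(270,215),(316,215),(293,194)): print(P(u,v))
# height check with the tab's plate-side corners seen from the side
sd=cal("side");
for w,q in(((316,172),(215,325)),((316,215),(286,310))):
    M=[A[0]@np.c_[A[1],A[2]] for A in(c,sd)]
    X=cv2.triangulatePoints(M[0],M[1],np.array(w,float),np.array([270+q[0]/3,205+q[1]/3])).ravel(); print("tri",X[:3]/X[3])
a,b=P(232,235,.012),P(500,235,.012); print("axis",a,b,np.degrees(np.arctan2(*(b-a)[:2])))
a,b=P(227,128,.02),P(510,128,.02); print("axis",np.degrees(np.arctan2(*(b-a)[:2])))
print("plate top",P(331,135,.1),P(331,248,.1),"lip",P(255,195,.089),P(265,195,.089), "meter top face",P(435,235,.102),P(545,235,.102),P(413,152,.102))
```

```text
cam [ 0.4014 -0.288   0.3651]
[[   0    0   63   85 3265]
 [   7   22   47   44 2044]
 [  42   82   21    3   46]] [[293.1865 190.5311]
 [292.2246 193.4154]
 [314.2174 233.3696]]
[ 0.4531 -0.3367  0.08  ]
[ 0.4556 -0.2916  0.08  ]
[ 0.4975 -0.341   0.08  ]
[ 0.5    -0.2941  0.08  ]
[ 0.4766 -0.3159  0.08  ]
tri [ 0.4612 -0.2923  0.0663]
tri [ 0.5077 -0.2945  0.0634]
axis [ 0.5448 -0.4053  0.012 ] [ 0.5635 -0.0609  0.012 ] 3.105568648033866
axis 3.1838823691369456
plate top [ 0.4195 -0.2764  0.1   ] [ 0.528  -0.2809  0.1   ] lip [ 0.4732 -0.3519  0.089 ] [ 0.4737 -0.3422  0.089 ] meter top face [ 0.5188 -0.1809  0.102 ] [ 0.5245 -0.0759  0.102 ] [ 0.4381 -0.2044  0.102 ]
```

```bash
sed -i 's/G=np.array(.*\]);/G=np.array([.478,-.3175,.080]);/; s/86.1/86.5/' st.py; python3 -m handwheel '[{"travel":[-0.07,-0.17,0],"dr":[0,0,0]},{"travel":[0,0,0.2],"dr":[0,0,0]},{"travel":[0,0,0.2],"dr":[0,0,0]},{"travel":[0,0,0.2],"dr":[0,0,0]},{"travel":[0,0,0],"dr":[0,0,0]},{"travel":[0,0,0],"dr":[0,0,0]}]'; python3 st.py
```

```text
time_s: 2.73
eef_pos: [0.4779, -0.3128, 0.1048]
eef_rot: [-0.002, 0.027, 1.0, -0.001]
wrist_force: [0.1, -0.1, 0.7]
opening: -0.001
2.7333 [ 0.4779 -0.3128  0.1048] F [ 0.1306 -0.0785  0.7421] open -0.0014676873618022941
tilt [ 0.0038 -0.003  -1.    ]
to goal, tool axes fraction [-0.003  -0.0308  0.1654] turn about z frac 0.014825266950794003
```

Now correct y by -5 mm, go down to about z 0.09, and then take a look.

```bash
python3 -m handwheel '[{"travel":[0,-0.04,0],"dr":[0,0,0]},{"travel":[0,0,0.09],"dr":[0,0,0]},{"travel":[0,0,0],"dr":[0,0,0]},{"travel":[0,0,0],"dr":[0,0,0]}]'; python3 st.py
python3 - <<'E'
from h import *
a=viewer.camera("wrist")[100:300,200:420,::-1]; b=viewer.camera("side")[210:390,270:420,::-1]
a=cv2.resize(a,(396,360));b=cv2.resize(b,(400,480))
c=np.zeros((480,796,3),np.uint8);c[:360,:396]=a;c[:,396:]=b
cv2.imwrite("pics/w2.png",c)
E
```

```text
time_s: 3.07
eef_pos: [0.4797, -0.3193, 0.0961]
eef_rot: [0.001, 0.026, 1.0, -0.004]
wrist_force: [-0.1, -0.7, -0.3]
opening: 0.005
3.0667 [ 0.4797 -0.3193  0.0961] F [-0.1493 -0.6917 -0.2897] open 0.005219047536652987
tilt [-0.0013 -0.0075 -1.    ]
to goal, tool axes fraction [0.0121 0.0123 0.1069] turn about z frac 0.018843822217678982
```

View pics/w2.png

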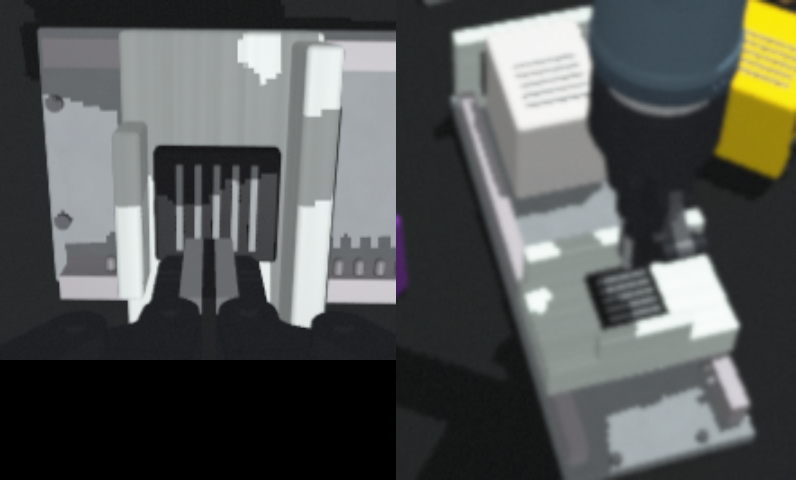

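Run:
```python
from h import *
np.set_printoptions(precision=4,suppress=True)
c=cal("wrist"); p,r,o=pose(); m=r.as_matrix()
f=lambda X:(lambda v:v[:2]/v[2])(c[0]@(c[1]@X+c[2]))
print("cam",-c[1].T@c[2],"tcp px",f(p),"front edge",f(p+m@[.011,0,0]))
for z in(.08,.07):
  for u,v in((286,182),(355,182),(286,245),(355,245)): print(z,plane("",(u,v),z,c))
```

```text
cam [ 0.4108 -0.3144  0.2657] tcp px [316.1405 227.8814] front edge [316.1673 210.9969]
0.08 [ 0.453  -0.3372  0.08  ]
0.08 [ 0.4551 -0.2928  0.08  ]
0.08 [ 0.4973 -0.3407  0.08  ]
0.08 [ 0.4995 -0.2934  0.08  ]
0.07 [ 0.4553 -0.3385  0.07  ]
0.07 [ 0.4575 -0.2916  0.07  ]
0.07 [ 0.5019 -0.3421  0.07  ]
0.07 [ 0.5042 -0.2922  0.07  ]
```

Seen from 0.195 and 0.096, the tab lands in the same place on the z=0.08 plane, centre (0.477,-0.316), which confirms its height. The fingers sit centred between lip and plate, so I press.

```bash
python3 -m handwheel '[{"travel":[0.01,0.01,0.09],"dr":[0,0,0]},{"travel":[0,0,0.04],"dr":[0,0,0]},{"travel":[0,0,0],"dr":[0,0,0]},{"travel":[0,0,0],"dr":[0,0,0]}]'; python3 -m handwheel '[{"travel":[0,0,0.05],"dr":[0,0,0]},{"travel":[0,0,0],"dr":[0,0,0]}]'; sed -i 's/,.080\])/,.070])/' st.py; python3 st.py
```

```text
time_s: 3.5
eef_pos: [0.4793, -0.3189, 0.0782]
eef_rot: [0.002, 0.026, 1.0, -0.005]
wrist_force: [0.0, -0.7, -0.1]
opening: 0.001
time_s: 3.67
eef_pos: [0.4798, -0.3194, 0.0711]
eef_rot: [0.002, 0.026, 1.0, -0.005]
wrist_force: [-0.2, 1.5, -0.7]
opening: -0.003
3.6667 [ 0.4798 -0.3194  0.0711] F [-0.1644  1.5253 -0.6692] open -0.003274099320782849
tilt [-0.0047 -0.0105 -0.9999]
to goal, tool axes fraction [0.0123 0.0122 0.0073] turn about z frac 0.018404402474496824
```

```bash
python3 -m handwheel '[{"travel":[0,0,0.03],"dr":[0,0,0]},{"travel":[0,0,0],"dr":[0,0,0]}]'; python3 -m handwheel '[{"travel":[0,0,0],"dr":[0,0,0]},{"travel":[0,0,0],"dr":[0,0,0]}]';  python3 - <<'E'
from h import *
a=viewer.camera("wrist")[100:300,200:420,::-1]; b=viewer.camera("side")[210:390,270:420,::-1]
a=cv2.resize(a,(396,360));b=cv2.resize(b,(400,480))
c=np.zeros((480,796,3),np.uint8);c[:360,:396]=a;c[:,396:]=b
cv2.imwrite("pics/w3.png",c)
E
```

```text
time_s: 3.83
eef_pos: [0.48, -0.3198, 0.0665]
eef_rot: [0.002, 0.026, 1.0, -0.006]
wrist_force: [0.6, 0.9, -0.7]
opening: 0.004
time_s: 4.0
eef_pos: [0.48, -0.3198, 0.0664]
eef_rot: [0.002, 0.026, 1.0, -0.005]
wrist_force: [-0.5, 0.2, -0.2]
opening: -0.002
```

View pics/w3.png

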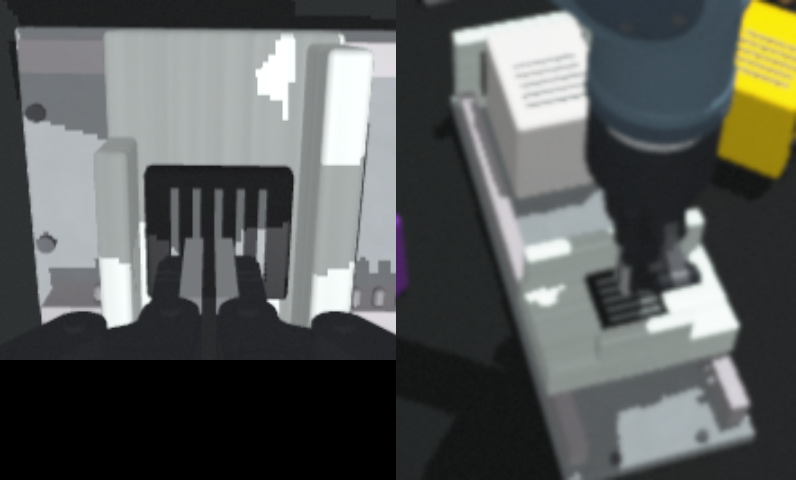

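Run:
```python
from h import *
np.set_printoptions(precision=4,suppress=True)
c=cal("wrist"); p,r,o=pose()
print("cam",-c[1].T@c[2],c[0][0,0],p,o["wrist_force"],o["joint_efforts"])
for z in(.08,.075,.07,.065):
  q=[plane("",(200+u/1.8,100+v/1.8),z,c) for u,v in((145,166),(292,166),(146,298),(290,298))]
  print(z,np.mean(q,0),"y size",q[1][1]-q[0][1],q[3][1]-q[2][1],"x size",q[2][0]-q[0][0])
# jaw top edge height references
a,b=cv2.imread("pics/w2.png"),cv2.imread("pics/w3.png")
d=np.zeros((560,792,3),np.uint8)
for i,k in enumerate((a,b)): d[:,396*i:396*i+396]=cv2.resize(k[120:330,120:320][:,:],(396,560),interpolation=cv2.INTER_CUBIC)
cv2.imwrite("pics/cmp.png",d)
```

```text
cam [ 0.4109 -0.3146  0.2363] 295.0637316788739 [ 0.4802 -0.3199  0.0666] [ 0.6486 -0.0619 -0.9133] [ -0.0031 -47.3174 -30.2033  -0.0199  -0.0491  -0.    ]
0.08 [ 0.4763 -0.3167  0.08  ] y size 0.044780991900796374 0.04725517791539546 x size 0.04494208737617267
0.075 [ 0.4784 -0.3168  0.075 ] y size 0.0462139279554194 0.04876728484577797 x size 0.04638017828568186
0.07 [ 0.4805 -0.3168  0.07  ] y size 0.04764686401004248 0.050279391776160476 x size 0.04781826919519089
0.065 [ 0.4825 -0.3169  0.065 ] y size 0.0490798000646655 0.05179149870654293 x size 0.04925636010470008
```

View pics/cmp.png

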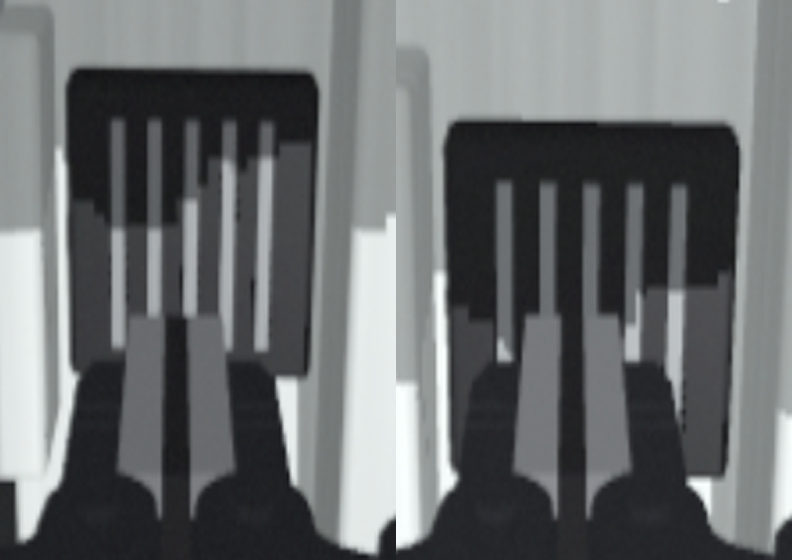

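The tab still looks up (apparent size gives z≈0.077) and there's no contact force, so the real fingertips sit higher than the nominal TCP. I'll go down in small guarded steps.

```bash
python3 -m handwheel '[{"travel":[0.01,0.01,0.03],"dr":[0,0,0]},{"travel":[0,0,0],"dr":[0,0,0]}]' | egrep 'pos|force'; python3 -m handwheel '[{"travel":[0,0,0.03],"dr":[0,0,0]},{"travel":[0,0,0],"dr":[0,0,0]}]'| egrep 'pos|force'
```

```text
eef_pos: [0.4789, -0.3185, 0.062]
wrist_force: [-0.4, 0.3, 0.2]
eef_pos: [0.4788, -0.3184, 0.0571]
wrist_force: [0.4, -0.0, -1.3]
```

Run:
```python
from h import *
a=viewer.camera("wrist")[140:340,216:416,::-1]; b=viewer.camera("side")[260:340,320:400,::-1]
c=np.hstack([cv2.resize(k,(398,398),interpolation=cv2.INTER_CUBIC) for k in(a,b)])
cv2.imwrite("pics/w4.png",c)
```

```text
(no output)
```

View pics/w4.png

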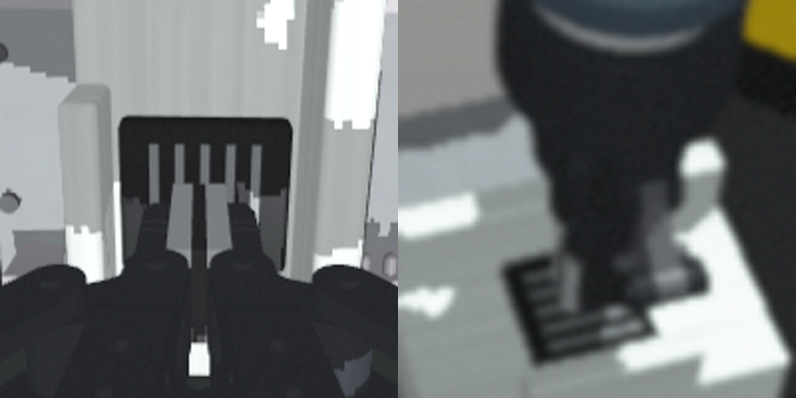

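```bash
python3 -m handwheel '[{"travel":[0,0,-0.2],"dr":[0,0,0]},{"travel":[0,0,-0.13],"dr":[0,0,0]},{"travel":[0,0,0],"dr":[0,0,0]}]'| egrep 'pos|force'; python3 -c "
from h import *
print(ctrl.get_obs()['q'])"
```

```text
eef_pos: [0.4779, -0.3172, 0.1069]
wrist_force: [0.6, -0.6, 1.0]
[-0.79001866  0.27724908  1.70023507 -0.00499173  1.15551438 -2.30727542]
```

```bash
python3 -m handwheel '[{"travel":[0,0,0],"dr":[0,0,0.23]},{"travel":[0,0,0],"dr":[0,0,0.23]},{"travel":[0,0,0],"dr":[0,0,0.23]},{"travel":[0,0,0],"dr":[0,0,0.23]},{"travel":[0,0,0],"dr":[0,0,0.23]},{"travel":[0,0,0],"dr":[0,0,0.23]},{"travel":[0,0,0],"dr":[0,0,0.23]},{"travel":[0,0,0],"dr":[0,0,0.23]},{"travel":[0,0,0],"dr":[0,0,0.23]},{"travel":[0,0,0],"dr":[0,0,0.23]},{"travel":[0,0,0],"dr":[0,0,0.23]},{"travel":[0,0,0],"dr":[0,0,0.23]},{"travel":[0,0,0],"dr":[0,0,0.23]},{"travel":[0,0,0],"dr":[0,0,0]},{"travel":[0,0,0],"dr":[0,0,0]}]'| egrep 'time|pos|force'; sed -i 's/G=np.array(.*\]);/G=np.array([.477,-.3165,.070]);/; s/86.5/(-3.5)/' st.py; python3 st.py
```

```text
time_s: 6.03
eef_pos: [0.4764, -0.3161, 0.0976]
wrist_force: [0.3, 0.4, -0.6]
6.0333 [ 0.4764 -0.3161  0.0976] F [ 0.2515  0.3541 -0.6102] open -0.0014021989388593478
tilt [-0.0075  0.002  -1.    ]
to goal, tool axes fraction [-0.0006  0.0037  0.1839] turn about z frac -0.08141988509004323
```

```bash
python3 -m handwheel '[{"travel":[0,0,0.12],"dr":[0.01,0,-0.08]},{"travel":[0,0,0.12],"dr":[0,0,0]},{"travel":[0,0,0.03],"dr":[0,0,0]},{"travel":[0,0,0],"dr":[0,0,0]}]'| egrep 'time|pos|force'; python3 -m handwheel '[{"travel":[0,0,0.02],"dr":[0,0,0]},{"travel":[0,0,0],"dr":[0,0,0]}]'| egrep 'pos|force';python3 -m handwheel '[{"travel":[0,0,0.02],"dr":[0,0,0]},{"travel":[0,0,0],"dr":[0,0,0]}]'| egrep 'pos|force'; python3 st.py
```

```text
time_s: 6.37
eef_pos: [0.4769, -0.317, 0.0558]
wrist_force: [0.1, 0.7, -0.2]
eef_pos: [0.4768, -0.317, 0.0527]
wrist_force: [-0.2, 0.4, 0.2]
eef_pos: [0.4774, -0.3176, 0.0507]
wrist_force: [-0.6, -0.1, -0.2]
6.7 [ 0.4774 -0.3176  0.0507] F [-0.6293 -0.1303 -0.1819] open -0.0037669179025546754
tilt [-0.0097 -0.0014 -1.    ]
to goal, tool axes fraction [ 0.006  -0.0035 -0.1285] turn about z frac 0.035364895371951525
```

Run:
```python
from h import *
a=viewer.camera("wrist")[120:380,190:450,::-1]; b=viewer.camera("side")[250:350,310:410,::-1]
c=np.hstack([cv2.resize(k,(398,398),interpolation=cv2.INTER_CUBIC) for k in(a,b)])
cv2.imwrite("pics/w5.png",c); print(ctrl.get_obs()["joint_efforts"])
```

```text
[ 1.38798065e-02 -4.73733437e+01 -2.92769927e+01 -3.31391324e-02
 -1.24038442e-02 -1.24186897e-02]
```

View pics/w5.png

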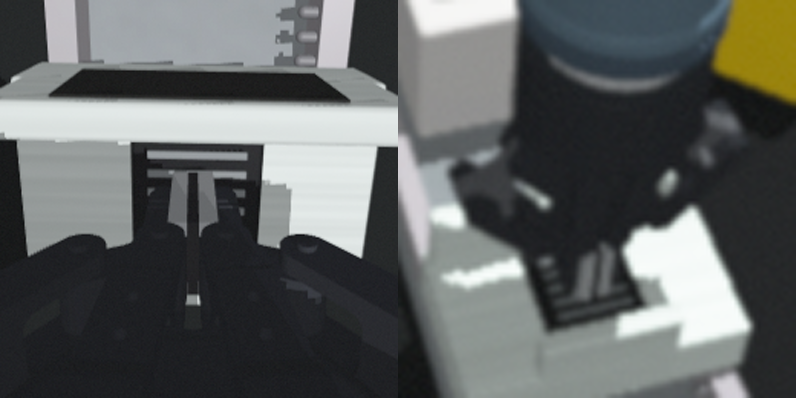

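Run:
```python
from h import *
np.set_printoptions(precision=4,suppress=True)
c=cal("wrist"); s=cal("side"); M=[A[0]@np.c_[A[1],A[2]] for A in(c,s)]
X=cv2.triangulatePoints(M[0],M[1],np.array([316.,232]),np.array([357.,325])).ravel();print("tip tri",X[:3]/X[3])
p,r,o=pose(); print(p,o["time_s"],"cam",-c[1].T@c[2])
f=lambda c,X:(lambda v:v[:2]/v[2])(c[0]@(c[1]@X+c[2]))
for h in(0,.01,.02,.03,.04): print(h,"wrist",f(c,p+[0,0.0,h]),f(c,p+[0,.011,h]),"side",f(s,p+[0,0,h]))
```

```text
tip tri [ 0.4811 -0.3186  0.0584]
[ 0.4778 -0.3179  0.0513] 6.8 cam [ 0.4815 -0.2473  0.2207]
0 wrist [314.6205 227.9154] [313.8487 211.134 ] side [354.2324 327.3576]
0.01 wrist [314.5549 234.5285] [313.7384 216.921 ] side [354.633  324.3967]
0.02 wrist [314.4817 241.9182] [313.6148 223.4008] side [355.0409 321.3826]
0.03 wrist [314.3994 250.2296] [313.4756 230.7057] side [355.4561 318.3137]
0.04 wrist [314.306  259.6469] [313.3174 239.004 ] side [355.879  315.1885]
```

```bash
python3 -m handwheel '[{"travel":[0,0,0.02],"dr":[0,0,0]},{"travel":[0,0,0],"dr":[0,0,0]}]'| egrep 'time|pos|force'; python3 -m handwheel '[{"travel":[0,0,0.02],"dr":[0,0,0]},{"travel":[0,0,0],"dr":[0,0,0]}]'| egrep 'pos|force';python3 -m handwheel '[{"travel":[0,0,0.02],"dr":[0,0,0]},{"travel":[0,0,0],"dr":[0,0,0]}]'| egrep 'pos|force'
```

```text
time_s: 6.97
eef_pos: [0.4783, -0.3185, 0.049]
wrist_force: [-0.6, 0.0, 1.0]
eef_pos: [0.4788, -0.3191, 0.0467]
wrist_force: [-2.0, 0.6, 3.9]
eef_pos: [0.479, -0.3196, 0.0444]
wrist_force: [-1.4, 0.4, 4.1]
```

Contact is at nominal TCP z≈0.048, so the real tips are about 31 mm behind the nominal TCP. The 4 N upward matches the tab spring. I'll press to about 9 mm depth.

```bash
python3 -m handwheel '[{"travel":[0.02,0,0.03],"dr":[0,0,0]},{"travel":[0,0,0.02],"dr":[0,0,0]},{"travel":[0,0,0],"dr":[0,0,0]}]'| egrep 'time|pos|force';  python3 st.py
```

```text
time_s: 7.55
eef_pos: [0.4796, -0.3207, 0.0424]
wrist_force: [-3.8, 0.7, 4.2]
7.55 [ 0.4796 -0.3207  0.0424] F [-3.8409  0.724   4.2286] open 0.004745405814070781
tilt [-0.0206  0.0025 -0.9998]
to goal, tool axes fraction [ 0.0233 -0.0177 -0.1848] turn about z frac 0.03821749665340223
```

```bash
python3 -m handwheel '[{"travel":[0.01,0,0.04],"dr":[0,-0.02,0]},{"travel":[0,0,0],"dr":[0,0,0]}]'| egrep 'time|pos|force';  python3 st.py;python3 - <<'E'
from h import *
a=viewer.camera("wrist")[120:380,190:450,::-1]; b=viewer.camera("side")[250:350,310:410,::-1]
c=np.hstack([cv2.resize(k,(398,398),interpolation=cv2.INTER_CUBIC) for k in(a,b)])
cv2.imwrite("pics/w6.png",c)
E
```

```text
time_s: 7.72
eef_pos: [0.4807, -0.3239, 0.043]
wrist_force: [-4.3, 0.8, 4.4]
7.7167 [ 0.4807 -0.3239  0.043 ] F [-4.2637  0.8011  4.4234] open -0.0033831505475532416
tilt [-0.0396  0.0046 -0.9992]
to goal, tool axes fraction [ 0.0414 -0.0257 -0.1819] turn about z frac 0.039370705565106495
```

View pics/w6.png

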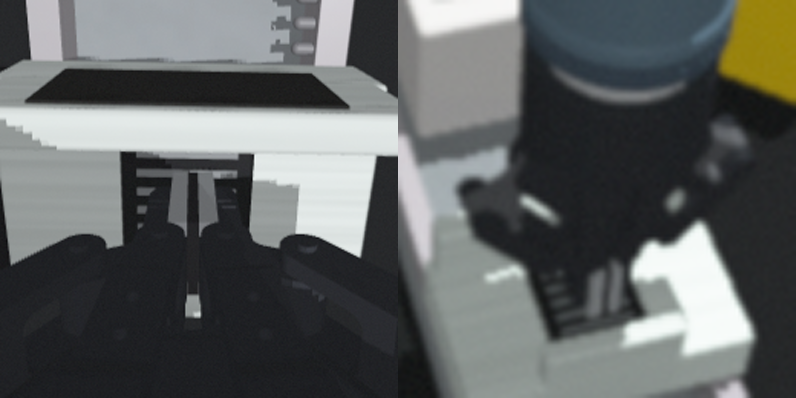

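```bash
python3 -m handwheel '[{"travel":[0.04,-0.02,0.02],"dr":[0,0.09,0.03]},{"travel":[0,0,0],"dr":[0,0,0]}]'| egrep 'time|pos|force';  python3 st.py; python3 -m handwheel '[{"travel":[0.03,-0.02,0.04],"dr":[0,0.04,0]}]'| egrep 'time|pos|force';  python3 st.py
```

```text
time_s: 7.98
eef_pos: [0.481, -0.3195, 0.0421]
wrist_force: [-2.7, 1.4, 5.2]
7.9833 [ 0.481  -0.3195  0.0421] F [-2.7178  1.3835  5.2283] open 0.0005918509959126259
tilt [ 0.0056  0.0119 -0.9999]
to goal, tool axes fraction [ 0.0194 -0.0254 -0.1863] turn about z frac 0.00859537907318734
time_s: 8.07
eef_pos: [0.4813, -0.3181, 0.0408]
wrist_force: [-11.1, 0.9, 55.5]
8.0667 [ 0.4813 -0.3181  0.0408] F [-11.1334   0.9142  55.498 ] open -0.0008391469701573569
tilt [ 0.0202  0.018  -0.9996]
to goal, tool axes fraction [ 0.0132 -0.0258 -0.1949] turn about z frac 0.009435610432981667
```

Hard stop (flush) at TCP z≈0.041. I'll back off about 3 mm so the tab stays pressed, then slide.

```bash
python3 -m handwheel '[{"travel":[0.01,-0.01,-0.02],"dr":[0,-0.02,0]},{"travel":[0,0,0],"dr":[0,0,0]}]'| egrep 'time|pos|force';  python3 st.py
```

```text
time_s: 8.23
eef_pos: [0.482, -0.3199, 0.0477]
wrist_force: [-1.0, 1.4, 2.6]
8.2333 [ 0.482  -0.3199  0.0477] F [-1.048   1.411   2.6252] open 0.0015484368603449728
tilt [ 0.0048  0.0236 -0.9997]
to goal, tool axes fraction [ 0.0213 -0.0313 -0.1493] turn about z frac 0.007637458876097014
```

```bash
python3 -m handwheel '[{"travel":[0,-0.03,0.03],"dr":[0.045,0,0]},{"travel":[0,0,0],"dr":[0,0,0]}]'| egrep 'time|pos|force';  python3 st.py
```

```text
time_s: 8.4
eef_pos: [0.479, -0.3211, 0.045]
wrist_force: [-3.3, 1.6, 3.8]
8.4 [ 0.479  -0.3211  0.045 ] F [-3.3174  1.5743  3.7761] open 0.001438480869277908
tilt [ 0.0017  0.0027 -1.    ]
to goal, tool axes fraction [ 0.03   -0.0148 -0.1668] turn about z frac 0.006867883602706856
```

```bash
python3 -m handwheel '[{"travel":[0,0,0.02],"dr":[0,0.01,0]},{"travel":[0.03,0,0.01],"dr":[0,0.01,0]},{"travel":[0.05,0,0.005],"dr":[0,0,0]},{"travel":[0.05,0,0.005],"dr":[0,0,0]}]'| egrep 'time|pos|force';  python3 st.py
```

```text
time_s: 8.73
eef_pos: [0.4803, -0.3043, 0.041]
wrist_force: [-3.6, -0.4, 11.3]
8.7333 [ 0.4803 -0.3043  0.041 ] F [-3.6439 -0.4024 11.3496] open 0.0028231057598188027
tilt [ 0.0087  0.0024 -1.    ]
to goal, tool axes fraction [-0.081  -0.0167 -0.1938] turn about z frac 0.006607970464634756
```

```bash
python3 -m handwheel '[{"travel":[0.06,-0.005,-0.005],"dr":[0,0,0]},{"travel":[0.06,0,0],"dr":[0,0,0]},{"travel":[0.06,0,0],"dr":[0,0,0]}]'| egrep 'time|pos|force';  python3 st.py
```

```text
time_s: 8.98
eef_pos: [0.4819, -0.2776, 0.0427]
wrist_force: [-0.1, -1.0, 4.2]
8.9833 [ 0.4819 -0.2776  0.0427] F [-0.1053 -1.0165  4.2118] open -0.0023566071516933794
tilt [ 0.0065  0.0045 -1.    ]
to goal, tool axes fraction [-0.2593 -0.0167 -0.184 ] turn about z frac 0.004794196652262054
```

```bash
python3 -m handwheel '[{"travel":[0.06,0,0],"dr":[0,0,0]},{"travel":[0.06,0,0],"dr":[0,0,0]},{"travel":[0.06,0,0],"dr":[0,0,0]},{"travel":[0.06,0,0],"dr":[0,0,0]}]'| egrep 'time|pos|force';  python3 st.py
```

```text
time_s: 9.32
eef_pos: [0.4843, -0.2385, 0.0426]
wrist_force: [0.9, -0.9, 4.8]
9.3167 [ 0.4843 -0.2385  0.0426] F [ 0.9059 -0.8569  4.8341] open -0.004991942541113098
tilt [ 0.0065  0.0047 -1.    ]
to goal, tool axes fraction [-0.5208 -0.017  -0.1864] turn about z frac 0.004521718762922422
```

```bash
python3 -m handwheel '[{"travel":[0.05,0,0],"dr":[0,0,0]},{"travel":[0.05,0,0],"dr":[0,0,0]}]'| egrep 'time|pos|force';  python3 -m handwheel '[{"travel":[0.05,0,0],"dr":[0,0,0]}]'| egrep 'pos|force'; python3 -m handwheel '[{"travel":[0.03,0,0],"dr":[0,0,0]}]'| egrep 'pos|force'
```

```text
time_s: 9.48
eef_pos: [0.4853, -0.2215, 0.0426]
wrist_force: [-0.8, -3.5, 4.2]
eef_pos: [0.486, -0.2137, 0.0429]
wrist_force: [-1.5, -3.1, 4.8]
eef_pos: [0.4864, -0.2086, 0.043]
wrist_force: [-0.6, -3.6, 3.9]
```

```bash
for i in 1; do python3 -m handwheel '[{"travel":[0.03,0,0],"dr":[0,0,0]}]'| egrep 'pos|force'; done; python3 -m handwheel '[{"travel":[0.03,0,0],"dr":[0,0,0]}]'| egrep 'pos|force'; python3 -m handwheel '[{"travel":[0.03,0,0],"dr":[0,0,0]}]'| egrep 'time|pos|force'; python3 st.py
```

```text
eef_pos: [0.4868, -0.2064, 0.0433]
wrist_force: [-4.2, -30.5, -8.9]
eef_pos: [0.4868, -0.2068, 0.0434]
wrist_force: [-5.9, -32.5, -9.0]
time_s: 9.9
eef_pos: [0.4868, -0.2073, 0.0435]
wrist_force: [-4.0, -22.6, -5.3]
9.9 [ 0.4868 -0.2073  0.0435] F [ -3.9577 -22.6329  -5.3156] open 0.0035958227054524285
tilt [-0.0201  0.0074 -0.9998]
to goal, tool axes fraction [-0.7337 -0.025  -0.1624] turn about z frac 0.014649046182400084
```

It hit the end stop at 30 N, at the expected place (predicted TCP y ≈ -0.205). I'll ease off and lift straight up.

```bash
python3 -m handwheel '[{"travel":[-0.015,0,-0.03],"dr":[0,0.03,0]},{"travel":[0,0,-0.05],"dr":[0,0,0]},{"travel":[0,0,-0.15],"dr":[0,0,0]},{"travel":[0,0,-0.2],"dr":[0,0,0]},{"travel":[0,0,-0.2],"dr":[0,0,0]},{"travel":[0,0,-0.2],"dr":[0,0,0]},{"travel":[0,0,0],"dr":[0,0,0]}]'| egrep 'time|pos|force'
python3 - <<'E'
from h import *
a=viewer.camera("wrist")[:,:,::-1]; b=viewer.camera("side")[190:390,240:440,::-1]
np.savez("w7.npz",*cal("wrist")); cv2.imwrite("pics/w7w.png",a)
c=np.hstack([cv2.resize(a,(480,300)),cv2.resize(b,(300,300))])
cv2.imwrite("pics/w7.png",c)
E
```

```text
time_s: 10.48
eef_pos: [0.4797, -0.2023, 0.1667]
wrist_force: [1.9, -1.2, 0.8]
```

View pics/w7.png

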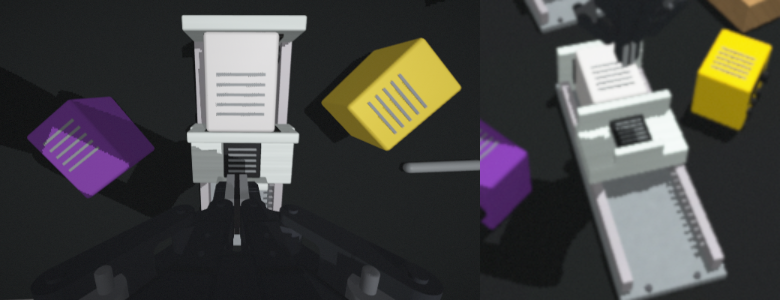

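The jaw stands right against the meter, which is upright against the end plate with the tab sprung up (crop 631,130). One numeric check of the travel before handing in.

Run:
```python
from h import *
a=plane("side",(356.7,320.7),.08); b=plane("side",(340.7,276.7),.08); print("tab moved",b-a,np.linalg.norm(b-a))
d=np.load("w7.npz"); c=[d[k] for k in d.files]
f=640/480
P=lambda u,v,z:plane("",(u*f,v*f),z,c)
j=P(243,132,.1); e=P(243,29,.1); print("jaw plate front top",j,"end plate inner top",e,"gap",np.linalg.norm(e-j))
m=[P(u,v,.102) for u,v in((204,131),(279,131),(206,33),(279,33))]; print("meter top",np.mean(m,0))
print("tab",P(241,160,.08))
o=ctrl.get_obs(); print(o["time_s"],o["eef_pos"],o["wrist_force"])
```

```text
tab moved [0.00775439 0.09797273 0.        ] 0.09827912481283227
jaw plate front top [ 0.48500157 -0.18075195  0.1       ] end plate inner top [ 0.48981374 -0.08111099  0.1       ] gap 0.09975710170607054
meter top [ 0.48620639 -0.13207708  0.102     ]
tab [ 0.48101707 -0.21880594  0.08      ]
10.5833 [ 0.47743851 -0.20078421  0.16182608] [-0.09181339  0.10924581 -0.30818359]
```

```bash
python3 -m handwheel '[{"travel":[0,0,-0.2],"dr":[0,0,0]},{"travel":[0,0,0],"dr":[0,0,0]},{"travel":[0,0,0],"dr":[0,0,0]}]'| egrep 'time|pos|force'; python3 -c "
from bench import ctrl
print(ctrl.hand_in())"
```

```text
time_s: 10.83
eef_pos: [0.4744, -0.1971, 0.1871]
wrist_force: [0.5, 0.2, -0.6]
the job is handed in; nothing more can be done
None
```

I secured the white meter. With the shut fingers I held down that cradle's lock tab, slid the jaw about 98 mm to its end stop, then let the tab up and lifted clear. I handed in at 10.8 s; no verdict is reported.

**Last checks**
- **Jaw travel:** the tab moved 98 mm in the side view, matching the roughly 98 mm I predicted. The gap from jaw to end plate measures about 100 mm, against a nominal 102.5 mm.
- **Meter:** it looks upright in the last picture, about 87 mm ahead of the tab and within about 5 mm of the centre line.
- **Tab:** it looks sprung back up in the last picture.
- **Robot:** it touches nothing, with wrist force under 1 N.
- **Empty cradle:** I did not go near it, but I did not measure it again afterwards.

**What disagreed**
- **Fingertip position:** the real tips were about 30 mm behind the stated TCP. Contact came at TCP z≈0.048, not 0.08.
- **Tab height:** triangulating the tab's corners from the side and wrist cameras gave about 0.065 m; the wrist camera alone gave 0.075–0.08 m.
- **Force peaks:** the force briefly reached 55 N when the tab bottomed out. Pushing into the end stop gave about 32 N. Both went through the fingers as far as I could tell, but the 55 N peak would break the 40 N limit if any of it was on the gripper's body.

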